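# Charge a bench lapping machine with glass blanks

## Robot

A 6-joint arm with a two-finger parallel gripper is mounted at the origin on the work surface. World frame = base frame: x ahead of the robot, y to its left, z up, the work surface at z = 0. Lengths are in m, angles in rad, forces in N, time in s.
With the tool pointing down it reaches from about 0.375 to 0.975 m from the base axis. Payload 3.8 kg.
Tool frame: the origin (TCP) lies at the very end of the fingers, on their centre line; the grasp point (between the pads) lies bot.hold_point_z behind it (bot.hold_point_z is the distance from the TCP to the grasp point, in m); z points along the fingers, y is the line along which they close (so a half turn about z gives the same grasp; the last joint's range is limited). The gripper opens to 85 mm and grips with 20 to 120 N. Pads are 22 mm wide; open, the fingers measure 114 mm over their backs; the gripper's body (76 mm by 85 mm) begins 54 mm behind the grasp point. The pads swing forward as they close: fully open they stand 13 mm farther back than shut.
Start: joints at [-1.23, 0.264, 1.604, -0, 1.274, -0.037], TCP at [0.249, -0.627, 0.207] pointing down, gripper open.
Joint ranges: [-2.63, 2.63], [-0.94, 2.18], [0.31, 2.57], [-1.31, 4.45], [0, 2.66], [-2.55, 2.55]. Speed limits (rad/s): [2.57, 2.57, 3.14, 3.14, 3.14, 3.14].

## Interface

Orientations are given as a rotation vector (axis times angle).
In Python, from workcell import bot gives the robot as it stands.
- The arm moves only by the shell command python3 jog.py 'ROWS' [OPENING] [FORCE]. ROWS is a JSON list that holds a single list of rows (three levels of brackets), with 1 to 5 rows, each of 4 numbers: dx, dy, dz in m, then a turn about the tool's z in rad; each row shifts and turns the commanded pose from where the row before left it, along the tool's axes as they then stand; what a row does not reach is not made up. A row lasts 1/8 s, in which the tool goes at most 0.0625 m and 0.188 rad, less where a joint would pass 70% of its speed; a pose out of reach is approached as far as the arm can. OPENING is the opening from 0.0 (shut) to 1.0 (fully open), set as the command begins (- or left out keeps the last). The fingers move at their own pace and stop on an object; FORCE is the grip in N (left out, the last holds). Time passes only in rows, so rows that do not move let the fingers close. It prints the time, the measured TCP pose, the force, the opening and the grip force at its end. Input that does not fit is refused with a message, and nothing moves.
- bot.read_state(): the state, without advancing time (a new reading comes with each control period).
- bot.read_camera(name): name is "scene" or "top"; returns the picture (480x640x3 uint8, red, green, blue); there is no depth.
- bot.camera_info(name): a dict with "intrinsics" (3x3 intrinsics, pixels), "k1" (the pictures are not rectified: a ray, as slopes to the right and down, at radius r is drawn at 1 + k1 r^2 times it, then the intrinsics apply), "extrinsics" (4x4, takes a point from camera to world coordinates). Camera axes: x right, y down, z forward; pixel columns grow to the right and rows downward; lengths in m; the calibration is good to about 2 mm. A picture is of the moment at which its call begins. camera_info takes no time and is no camera call.
- bot.finish_job(): hands the job in; it is judged then, once.
The state is a dict: "time": time; "q": joint angles; "joint_vel": joint speeds; "joint_torque": joint torques, N m; "tool_pos": TCP position; "tcp_rot": TCP orientation; "wrist_force": force on the tool from outside, world axes, zero at the start; "torque": the same for the moment, N m; "width": opening from 0.0 (shut) to 1.0 (fully open); "grip_force": force on a finger pad.
Only numpy, scipy, OpenCV 4.12 (cv2) and the standard library are available. Lean on these libraries where they do the work, as an engineer would, in place of code of your own. Each camera call takes 0.05 s, during which the arm holds its last target. There are 200 camera calls.

## Task

Load the lapping machine: put the three glass discs one by one into the three pockets of the carrier inside the ring, each lying flat on the lap plate, without letting the glass fall by more than about a finger's breadth. Then take the pressure weight by its grip and lower it into the ring so that it lies level on all three discs; set it down, do not drop it. Leave the other things on the bench where they are.

Things in the scene. Friction and masses are not known exactly. Their poses are not given: they have to be found in the camera images.
- machine: bench lapping machine, fixed: grey housing 300 x 310 mm (x, y), 92 mm high, dark iron lap plate 250 mm across, its flat top 120 mm above the bench. Origin: on the bench under the plate's centre; the panel with knob and switch is on its -x side. An arm with two white rollers holds the ring from its +x +y side: it rises to 156 mm above the bench, its post (housing's +x +y corner) to 168 mm
- ring: steel ring fixed on the lap plate: 164 mm outside, 126 mm inside diameter, 22 mm high; a grey plastic carrier plate 9 mm thick fills its inside. Origin: on its axis, level with the lap plate's top (120 mm above the bench), z up. A seated disc's centre is 8 mm above it, its top 6 mm below the ring's. Over a pocket, fingers have more room closing tangentially than towards the ring's wall
- pocket1 (a point): one of the three alike pockets of the carrier: a round through hole 40 mm across and 9 mm deep, its floor being the lap plate. This point is on the pocket's axis at its floor (level with the ring's origin), 32 mm from the ring's axis; it lies along the ring's +x
- pocket2 (a point): one of the three alike pockets of the carrier: a round through hole 40 mm across and 9 mm deep, its floor being the lap plate. This point is on the pocket's axis at its floor (level with the ring's origin), 32 mm from the ring's axis; 120 degrees counter-clockwise from pocket1 seen from above
- pocket3 (a point): one of the three alike pockets of the carrier: a round through hole 40 mm across and 9 mm deep, its floor being the lap plate. This point is on the pocket's axis at its floor (level with the ring's origin), 32 mm from the ring's axis; 240 degrees counter-clockwise from pocket1 seen from above
- blank1: a plain round disc of greenish glass, 36 mm across, 16 mm thick, 41 g, lying flat on the cork mat. Origin: the disc's centre, 8 mm above its underside; z is the disc's axis. The three discs are alike and any disc may go into any pocket
- blank2: a plain round disc of greenish glass, 36 mm across, 16 mm thick, 41 g, lying flat on the cork mat. Origin: the disc's centre, 8 mm above its underside; z is the disc's axis. The three discs are alike and any disc may go into any pocket
- blank3: a plain round disc of greenish glass, 36 mm across, 16 mm thick, 41 g, lying flat on the cork mat. Origin: the disc's centre, 8 mm above its underside; z is the disc's axis. The three discs are alike and any disc may go into any pocket
- weight: pressure weight, 0.62 to 0.9 kg, upright on the bench: felt face 112 mm across, 3 mm thick; on it a steel disc 120 mm across, 10 mm thick (3 mm play all round in the ring); in its centre a black upright round grip 28 mm across, 50 mm high. Origin: centre of the felt underside; z up; steel top at 13 mm, grip top at 63 mm. On the seated discs its origin is 16 mm above the ring's origin
- mat: cork mat on the bench, fixed, 110 x 270 mm (x, y), 3 mm thick, on which the three discs lie in a loose row along its y axis, their centres at least 55 mm apart, with free room along its x axis. Origin: centre of its underside
- tumbler: bystander: clear glass tumbler, 78 mm across, 95 mm high, to be left alone. Origin: centre of its underside
- jar: bystander: white jar of grit with a black lid, 64 mm across, 85 mm high, to be left alone. Origin: centre of its underside
- brush: bystander: wooden brush 200 mm long lying on the bench, to be left alone. Origin: centre of its underside

How it is judged:
On the way:
1. all three glass discs lie flat in the carrier's pockets, one in each (z of blank1 in the frame of ring between 0.006 and 0.0095 m and (horizontal distance between blank1 and pocket1 below 0.004 m or horizontal distance between blank1 and pocket2 below 0.004 m or horizontal distance between blank1 and pocket3 below 0.004 m) and z of blank2 in the frame of ring between 0.006 and 0.0095 m and (horizontal distance between blank2 and pocket1 below 0.004 m or horizontal distance between blank2 and pocket2 below 0.004 m or horizontal distance between blank2 and pocket3 below 0.004 m) and z of blank3 in the frame of ring between 0.006 and 0.0095 m and (horizontal distance between blank3 and pocket1 below 0.004 m or horizontal distance between blank3 and pocket2 below 0.004 m or horizontal distance between blank3 and pocket3 below 0.004 m)), for 0.2 s.
At the end, for the whole second after the job is handed in: Each disc flat in its own pocket (within 4 mm of the pocket axis, centre 6 to 9.5 mm above the lap plate); the weight in the ring on the discs (within 6 mm of the axis, underside 14 to 18.5 mm above the plate, upright within 0.04 rad); all at rest and let go (all of step 1 and linear speed of each of blank1, blank2, blank3, weight below 0.02 m/s and horizontal distance between weight and ring below 0.006 m and z of weight in the frame of ring between 0.014 and 0.0185 m and angle between weight's own z axis and vertical below 0.04 rad); the robot touches nothing.
It fails at once if a glass disc falls freely at over 0.8 m/s (a drop of about 3 cm) ((contact force between the fingers and blank1 below 0.05 N and linear speed of blank1 above 0.8 m/s) or (contact force between the fingers and blank2 below 0.05 N and linear speed of blank2 above 0.8 m/s) or (contact force between the fingers and blank3 below 0.05 N and linear speed of blank3 above 0.8 m/s)).
It fails at once if the weight is dropped (over 0.5 m/s while not held, a fall of more than about 12 mm) (contact force between the fingers and weight below 0.05 N and linear speed of weight above 0.5 m/s).
It fails at once if the tumbler, the jar or the brush is displaced by more than 30 mm (distance of any of tumbler, jar, brush from where it was at the start of the episode above 0.03 m).
It also fails if it takes over 72 s, if anything falls off the work surface, if the arm or the gripper's body presses on something with over 40 N, if the wrist force passes 120 N, or if a joint passes its speed limit or range.

## Working session

There is one attempt and no reset: what is moved stays moved. The work goes in short steps, Python scripts to look and compute and a shell command to move; the robot and the scene stay as the last step left them, time stands still between calls to the robot, and variables do not carry over. Pictures are saved under pics/ and viewed, at most 10 in all, crops included, and the job is handed in when it is done.

```bash
ls; mkdir -p pics
python3 - <<'E'
from workcell import bot
import cv2
for n in("scene","top"):
    cv2.imwrite(f"pics/{n}0.png",bot.read_camera(n)[:,:,::-1]); i=bot.camera_info(n); print(n,i)
print(bot.read_state(),bot.hold_point_z)
E
```

```text
jog.py
pics
workcell.py
scene {'intrinsics': array([[543.68194062,   0.        , 326.78834836],
       [  0.        , 543.68194062, 234.00326384],
       [  0.        ,   0.        ,   1.        ]]), 'k1': -0.13125709682600667, 'extrinsics': array([[-0.48481552,  0.6787599 , -0.55157856,  1.13104379],
       [ 0.87450737,  0.38616105, -0.29345613,  0.40730378],
       [ 0.0138119 , -0.6246316 , -0.78079741,  1.05196963],
       [ 0.        ,  0.        ,  0.        ,  1.        ]])}
top {'intrinsics': array([[615.92948735,   0.        , 312.98586856],
       [  0.        , 615.92948735, 242.07802303],
       [  0.        ,   0.        ,   1.        ]]), 'k1': 0.04793457387053544, 'extrinsics': array([[ 0.01352861, -0.98053893,  0.19585807,  0.18785102],
       [-0.99981012, -0.01601259, -0.01110462,  0.04181002],
       [ 0.01402471, -0.19567065, -0.98056938,  1.46971051],
       [ 0.        ,  0.        ,  0.        ,  1.        ]])}
{'time': 0.1, 'q': array([-1.22988770e+00,  2.64675510e-01,  1.60528420e+00,  6.75953859e-06,
        1.27372883e+00, -3.68987785e-02]), 'joint_vel': array([-0.00014975, -0.00255806, -0.00392061,  0.00035717, -0.00100913,
       -0.00069246]), 'joint_torque': array([ 2.24060141e-04, -5.16708112e+01, -3.68589342e+01,  4.88470448e-06,
        6.30678929e-03, -1.31876308e-05]), 'tool_pos': array([ 0.24874888, -0.62669455,  0.2059629 ]), 'tcp_rot': array([-3.08367062e+00, -5.89542936e-01,  4.88151440e-04]), 'wrist_force': array([ 0.35635631, -0.62062448,  0.87127271]), 'torque': array([-0.0233098 , -0.01895371,  0.04221686]), 'grip_force': 0.0, 'width': 1.0019898480482783} 0.0187
```
View pics/top0.png

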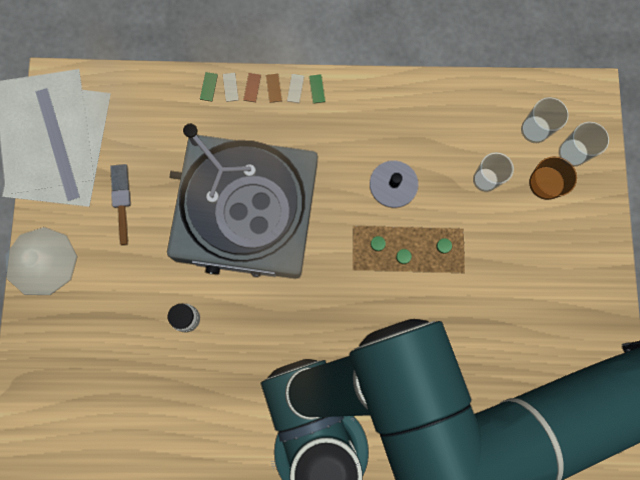

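View pics/scene0.png

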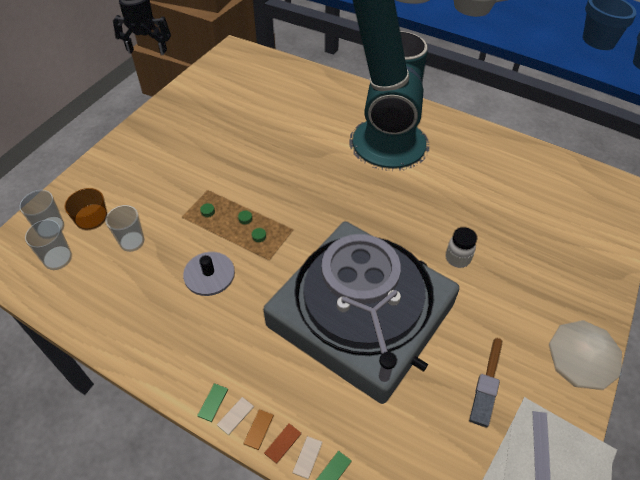

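The top view shows discs near (378,243), (404,256) and (445,245), pockets near (238,212), (261,200) and (260,225), and the weight's plate at (394,184). The scene view shows discs at (207,210), (245,217) and (259,235), the weight at (209,272), and pockets around (360,265).

Create v.py:
```python
import numpy as np, cv2
from workcell import bot
def ray(n,px):
    I=bot.camera_info(n); K=I["intrinsics"];E=I["extrinsics"]
    d=(np.asarray(px,float).reshape(-1,2)-K[:2,2])/[K[0,0],K[1,1]]
    u=d.copy()
    for _ in range(20): u=d/(1+I["k1"]*(u**2).sum(1,keepdims=True))
    r=np.c_[u,np.ones(len(u))]@E[:3,:3].T
    return E[:3,3],r
def onz(n,px,z):
    o,r=ray(n,px); return o+r*((z-o[2])/r[:,2])[:,None]
def tri(p,q):
    (a,u),(b,v)=ray("scene",p),ray("top",q); u,v=u[0],v[0]
    s=np.linalg.lstsq(np.c_[u,-v],b-a,rcond=None)[0]
    P,Q=a+u*s[0],b+v*s[1]; return (P+Q)/2,np.linalg.norm(P-Q)
def blobs(m,amin):
    n,_,st,c=cv2.connectedComponentsWithStats(m.astype(np.uint8)); 
    return [(c[i].round(1),st[i,4],st[i,:4]) for i in range(1,n) if st[i,4]>=amin]
```

Run:
```python
from v import *
ims={n:cv2.imread(f"pics/{n}0.png") for n in("scene","top")}
for n,im in ims.items():
    b,g,r=[im[:,:,i].astype(int) for i in range(3)]
    print(n,"green");
    for c,a,s in blobs((g>r+25)&(g>b+15),40):
        print(c,a,s,onz(n,c,.011)[0].round(4))
# enlarged crops
a=cv2.resize(ims["top"][165:260,200:305],None,fx=5,fy=5,interpolation=cv2.INTER_CUBIC)
b=cv2.resize(ims["scene"][225:320,310:415],None,fx=5,fy=5,interpolation=cv2.INTER_CUBIC)
cv2.imwrite("pics/c.png",cv2.resize(np.hstack([a,b]),(800,362)))
t=ims["top"]
print(t[212,210:300].sum(1)//3); print(ims["scene"][270,315:410].sum(1)//3)
print(t[184,360:425].tolist()[::3])
```

```text
scene green
[206.8 208.5] 110 [200 204  14  10] [ 0.4743 -0.291   0.011 ]
[244.6 215.8] 114 [239 211  13  11] [ 0.4467 -0.1925  0.011 ]
[258.4 233.4] 125 [252 228  14  12] [ 0.477  -0.1307  0.011 ]
[212.3 402.2] 542 [198 384  29  37] [0.8833 0.0258 0.011 ]
[334.8 467.4] 500 [317 451  34  29] [0.8748 0.2987 0.011 ]
top green
[208.3  86.2] 314 [200  73  17  28] [0.8763 0.2951 0.011 ]
[316.8  88.2] 302 [310  75  15  28] [0.877 0.021 0.011]
[377.6 243. ] 161 [371 236  14  15] [ 0.4795 -0.1309  0.011 ]
[444.1 245.4] 166 [437 239  15  14] [ 0.4762 -0.2914  0.011 ]
[403.5 255.9] 162 [397 249  14  15] [ 0.4488 -0.193   0.011 ]
[ 74  77  78  75  78 106 125 127 127 127 126 127 127 106 100 116 124 123
 120  99  79  78  81  79  80  79  80  80  79  80  78  79  79  81  79  77
  77  96 117 123 123 123 121 122 121 122 123 123 123 123 123 124 123 123
 123 122 125 123 124 124 123 123 123 123 124 124 126 124 125 123 123 123
 128 128 128 127 129 130 119  92  78  77  76  78  72  63  86 103 104 104]
[ 63  64  62  62  62  62  59 106 127 130 131 129 131 129 127 128 102 103
 108 108 107 107 106  87  59  45  51  59  62  62  66  66  62  64  63  63
  60  55  48  47  72  95 105 105 105 104 106 105 106 106 102  77  49  49
  50  54  59  62  60  58  61  57  53  48  42  51  77  98 104 106 106 107
 105 106 105 104  83 120 125 126 126 126 124 129 129 109  69  68  64  62
  64  66  66  65  64]
[[116, 160, 186], [117, 160, 187], [116, 160, 187], [109, 135, 153], [142, 131, 129], [143, 132, 129], [143, 131, 129], [145, 133, 130], [145, 133, 131], [145, 133, 130], [7, 7, 6], [9, 7, 8], [3, 3, 1], [60, 55, 54], [146, 135, 132], [142, 131, 129], [141, 131, 127], [141, 129, 127], [142, 131, 128], [142, 138, 140], [114, 158, 185], [115, 158, 183]]
```

View pics/c.png

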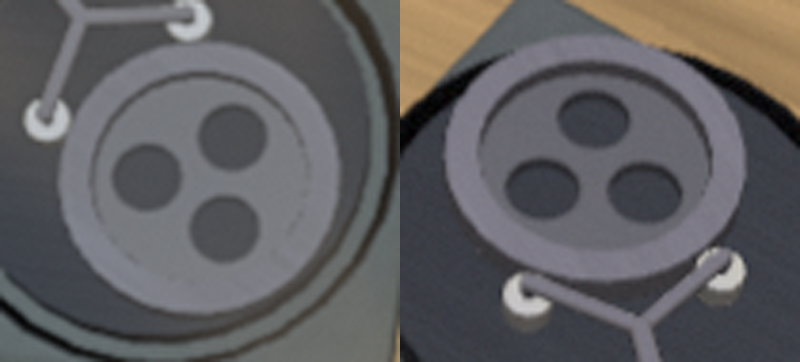

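```bash
cat > m.py <<'E'
from v import *
ims={n:cv2.imread(f"pics/{n}0.png") for n in("scene","top")}
L={"top":(slice(165,260),slice(200,305)),"scene":(slice(225,320),slice(310,415))}
P={}
for n,im in ims.items():
    s=L[n]; g=im[s].mean(2); dark=g<(100 if n=="top" else 82)
    bl=[b for b in blobs(dark,100) if 150<b[1]<500 and 10<b[2][2]<25]
    c=np.array([b[0]+[s[1].start,s[0].start] for b in bl])
    w=onz(n,c,.129); w=w[np.argsort(w[:,0]+ -w[:,1])]; P[n]=w
    ctr=w.mean(0); d=w-ctr
    print(n,[ (b[1],list(b[2][2:])) for b in bl]); print(w.round(4),ctr.round(4),np.linalg.norm(d,axis=1).round(4),np.degrees(np.arctan2(d[:,1],d[:,0])).round(1))
    b,gg,r=[im[:,:,i].astype(int) for i in range(3)]
    m=((b>r+8)&(b>110))
    bl=[x for x in blobs(m,500)]; 
    R=(slice(155,215),slice(362,427)) if n=="top" else (slice(245,300),slice(178,242))
    mm=(m[R]).astype(np.uint8); cs,_=cv2.findContours(mm,0,1); h=cv2.convexHull(max(cs,key=cv2.contourArea))
    h=h.reshape(-1,2)+[R[1].start,R[0].start]
    w=onz(n,h,.011); (cx,cy),rad=cv2.minEnclosingCircle(w[:,:2].astype(np.float32)); 
    e=cv2.fitEllipse(w[:,:2].astype(np.float32)*1000)
    print("weight",cx,cy,rad,e)
E
python3 m.py; python3 -c "
from v import *
from scipy.spatial.transform import Rotation as R
s=bot.read_state();print(R.from_rotvec(s['tcp_rot']).as_matrix().round(3))"
```

```text
scene [(np.int32(229), [np.int32(20), np.int32(15)]), (np.int32(245), [np.int32(19), np.int32(17)]), (np.int32(249), [np.int32(20), np.int32(17)])]
[[0.5256 0.197  0.129 ]
 [0.4955 0.1506 0.129 ]
 [0.5506 0.1476 0.129 ]] [0.5239 0.1651 0.129 ] [0.032  0.0319 0.0319] [  87.  -153.   -33.2]
weight 0.6318596601486206 -0.16828785836696625 0.05801258608698845 ((631.9514770507812, -168.62074279785156), (113.7923355102539, 114.63892364501953), 44.691017150878906)
top [(np.int32(254), [np.int32(18), np.int32(18)]), (np.int32(253), [np.int32(19), np.int32(17)]), (np.int32(255), [np.int32(18), np.int32(18)])]
[[0.5238 0.1951 0.129 ]
 [0.4936 0.1486 0.129 ]
 [0.5489 0.1458 0.129 ]] [0.5221 0.1632 0.129 ] [0.032 0.032 0.032] [  87.  -152.9  -32.9]
weight 0.6298407912254333 -0.17089632153511047 0.058767374604940414 ((629.5940551757812, -170.8356475830078), (115.3637924194336, 116.73127746582031), 52.958770751953125)
[[ 0.929  0.369 -0.001]
 [ 0.369 -0.929  0.002]
 [ 0.    -0.002 -1.   ]]
```

Run:
```python
from v import *
for n in("scene","top"):
    im=cv2.imread(f"pics/{n}0.png"); b,g,r=[im[:,:,i].astype(int) for i in range(3)]
    m=(g>r+5)&(g>b-5)
    for c,a,s in blobs(m,80):
        w=onz(n,c,.011)[0]
        if .4<w[0]<.52 and -.35<w[1]<-.05: print(n,c,a,s,w.round(4))
im=cv2.imread("pics/scene0.png"); print(im[200:220,207].tolist())
```

```text
scene [206.9 209.5] 152 [200 203  14  14] [ 0.4769 -0.2887  0.011 ]
scene [244.7 216.8] 153 [238 210  14  14] [ 0.4494 -0.1904  0.011 ]
scene [258.5 234.4] 165 [252 228  14  14] [ 0.4795 -0.1288  0.011 ]
top [377.8 243.1] 178 [371 236  15  15] [ 0.4793 -0.1314  0.011 ]
top [444.  245.1] 181 [437 238  15  15] [ 0.4769 -0.2912  0.011 ]
top [403.6 256. ] 181 [396 249  16  15] [ 0.4486 -0.1933  0.011 ]
[[54, 88, 119], [60, 96, 129], [56, 92, 115], [58, 98, 80], [56, 100, 49], [57, 102, 52], [60, 102, 51], [57, 101, 49], [57, 102, 51], [57, 103, 53], [58, 101, 49], [62, 103, 54], [62, 104, 56], [56, 90, 53], [25, 45, 27], [29, 51, 33], [32, 54, 35], [42, 72, 86], [58, 95, 129], [57, 91, 125]]
```

```bash
cat > go.py <<'E'
import sys,numpy as np
from workcell import bot
from scipy.spatial.transform import Rotation as R
s=bot.read_state(); M=R.from_rotvec(s["tcp_rot"]).as_matrix()
t=np.array([float(a) for a in sys.argv[1:4]]); psi=np.degrees(np.arctan2(M[1,0],M[0,0]))
print("d_tool",(M.T@(t-s["tool_pos"])).round(4),"psi",psi.round(2),"tilt",M[:,2].round(4),"t",s["time"],"F",s["wrist_force"].round(1),"q6",s["q"][5].round(2))
E
python3 jog.py '[[[0,0,0,-0.171],[0,0,0,-0.171],[0,0,0,-0.171],[0,0,0,-0.171],[0,0,0,-0.171]]]' 0.7 40
python3 jog.py '[[[0,0,0,-0.171],[0,0,0,-0.168],[0,0,0,0]]]'
python3 jog.py '[[[0.042,0.0285,0,0],[0.042,0.0285,0,0],[0.042,0.0285,0,0],[0.042,0.0285,0,0],[0.042,0.0285,0,0]]]'
python3 jog.py '[[[0.042,0.0285,0,0],[0.042,0.0285,0,0],[0.042,0.0285,0,0],[0,0,0,0],[0,0,0,0]]]'
python3 go.py .4769 -.29 .0115
```

```text
time: 0.72
tool_pos: [0.2488, -0.6269, 0.2064]
tcp_rot: [-2.557, -1.823, -0.001]
wrist_force: [-0.4, 0.3, 0.8]
width: 0.7
grip_force: 0.0
time: 1.1
tool_pos: [0.2489, -0.627, 0.2065]
tcp_rot: [-2.222, -2.22, -0.001]
wrist_force: [-0.3, 0.5, 0.9]
width: 0.701
grip_force: 0.0
time: 1.72
tool_pos: [0.3919, -0.4157, 0.207]
tcp_rot: [-2.225, -2.218, -0.0]
wrist_force: [0.3, -0.2, 0.6]
width: 0.698
grip_force: 0.0
time: 2.35
tool_pos: [0.4764, -0.2913, 0.207]
tcp_rot: [-2.221, -2.221, 0.001]
wrist_force: [0.2, -0.6, 0.6]
width: 0.703
grip_force: 0.0
d_tool [0.0013 0.0006 0.1955] psi 90.01 tilt [-6.e-04 -4.e-04 -1.e+00] t 2.35 F [ 0.2 -0.6  0.6] q6 -0.59
```

```bash
python3 jog.py '[[[0.0013,0.0006,0.045,0],[0,0,0.055,0],[0,0,0.055,0],[0,0,0.03,0],[0,0,0.0105,0]]]'
python3 jog.py '[[[0,0,0,0],[0,0,0,0]]]'
python3 jog.py '[[[0,0,0,0],[0,0,0,0],[0,0,0,0],[0,0,0,0]]]' 0.2 40
python3 go.py .4769 -.29 .0115
```

```text
time: 2.98
tool_pos: [0.4746, -0.2901, 0.0091]
tcp_rot: [-2.22, -2.216, 0.002]
wrist_force: [-0.3, -0.0, 0.1]
width: 0.699
grip_force: 0.0
time: 3.22
tool_pos: [0.4786, -0.2913, 0.0136]
tcp_rot: [2.219, 2.219, 0.001]
wrist_force: [0.3, 0.4, 0.0]
width: 0.698
grip_force: 0.0
time: 3.72
tool_pos: [0.4773, -0.2898, 0.0118]
tcp_rot: [2.22, 2.223, 0.0]
wrist_force: [-1.0, -0.5, -0.3]
width: 0.201
grip_force: 0.0
d_tool [-0.0002 -0.0004  0.0003] psi 90.06 tilt [ 1.e-04 -1.e-04 -1.e+00] t 3.725 F [-1.  -0.5 -0.3] q6 -0.59
```

Run:
```python
from v import *
a=bot.read_camera("scene")[:,:,::-1]; b=bot.read_camera("top")[:,:,::-1]
cv2.imwrite("pics/s1.png",np.hstack([cv2.resize(a[140:270,150:300],(400,347),interpolation=3),cv2.resize(b[200:290,350:470],(400,347))]))
```

```text
(no output)
```

View pics/s1.png

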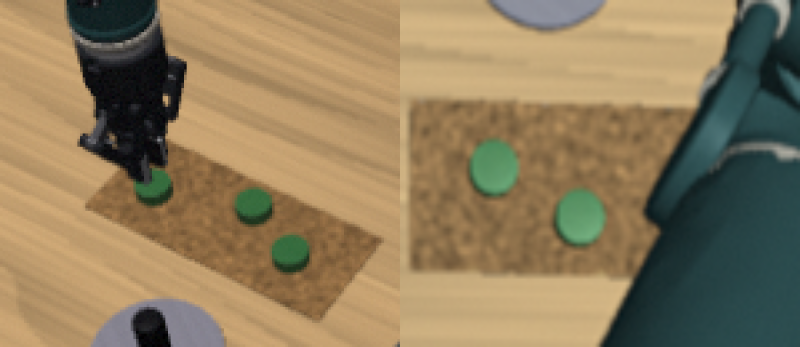

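The fingers are above disc 3: it is still at about (207,210) in the scene view. The tips therefore stand farther back than I assumed, so I'll open, go lower and close again.

```bash
python3 jog.py '[[[0,0,-0.008,0],[0,0,0,0],[0,0,0,0]]]' 0.65 40
python3 jog.py '[[[0,0,0.010,0],[0,0,0.006,0],[0,0,0,0]]]'
python3 jog.py '[[[0,0,0,0],[0,0,0,0],[0,0,0,0]]]' 0.3 40
python3 go.py .4769 -.29 .004
```

```text
time: 4.2
tool_pos: [0.4774, -0.29, 0.0199]
tcp_rot: [2.22, 2.222, 0.0]
wrist_force: [0.3, 0.2, -0.3]
width: 0.645
grip_force: 0.0
time: 4.58
tool_pos: [0.4762, -0.2892, 0.0024]
tcp_rot: [-2.219, -2.221, 0.001]
wrist_force: [-0.1, -0.1, 0.9]
width: 0.65
grip_force: 0.0
time: 4.95
tool_pos: [0.4775, -0.29, 0.004]
tcp_rot: [2.22, 2.222, 0.0]
wrist_force: [0.1, 0.7, -0.1]
width: 0.299
grip_force: 0.0
d_tool [ 0.     -0.0006 -0.    ] psi 90.06 tilt [ 5.e-04 -3.e-04 -1.e+00] t 4.95 F [ 0.1  0.7 -0.1] q6 -0.59
```

Run:
```python
from v import *
a=bot.read_camera("scene")[:,:,::-1]
cv2.imwrite("pics/s2.png",cv2.resize(a[150:240,160:280],(800,600),interpolation=cv2.INTER_CUBIC))
I=bot.camera_info("scene");E=np.linalg.inv(I["extrinsics"]);K=I["intrinsics"]
for p in ([.4775,-.29,.004],[.4775,-.29,.0227]):
    c=E@[*p,1];u=c[:2]/c[2];u=u*(1+I["k1"]*(u@u));px=K[:2,:2]@u+K[:2,2];print(px,(px-[160,150])*6.667)
```

```text
[206.77752548 211.25373297] [311.86576234 408.37863774]
[205.62826142 206.40919454] [304.20361888 376.08009998]
```

View pics/s2.png

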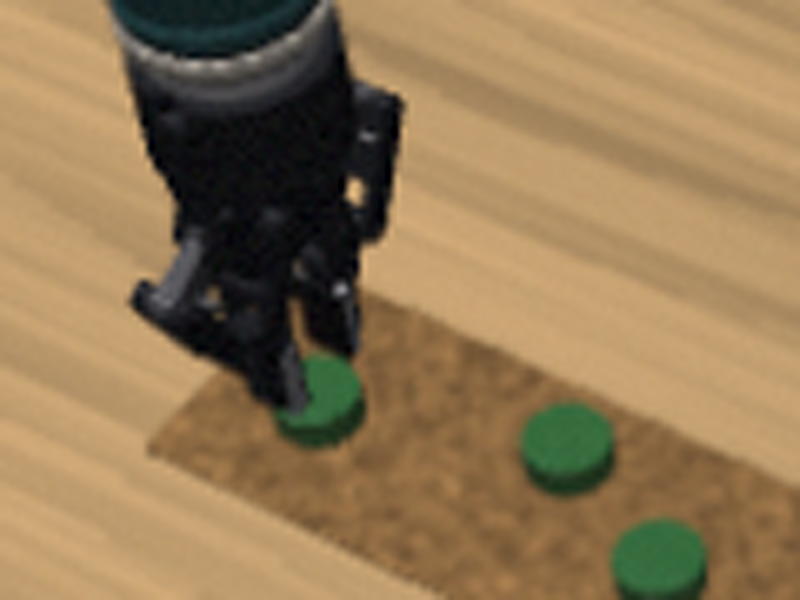

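```bash
for i in 1 2 3; do python3 jog.py '[[[0,0,0.001,0],[0,0,0,0]]]' | egrep 'tool_pos|wrist|width|grip' | tr '\n' ' '; echo; done
```

```text
tool_pos: [0.4772, -0.2898, 0.0026] wrist_force: [-0.8, -0.1, 0.4] width: 0.298 grip_force: 0.0 
tool_pos: [0.4772, -0.2898, 0.0016] wrist_force: [0.0, -0.2, -0.4] width: 0.299 grip_force: 0.0 
tool_pos: [0.4772, -0.2898, 0.0006] wrist_force: [0.6, 0.5, 0.6] width: 0.3 grip_force: 0.0
```

Run:
```python
from v import *
for z in (.004,.012,.02,.025): print(z,[onz("scene",(160+x/6.667,150+y/6.667),z)[0].round(4) for x,y in((295,408),(352,352))])
a=bot.read_camera("scene")[:,:,::-1]; b=bot.read_camera("top")[:,:,::-1]
cv2.imwrite("pics/s3.png",cv2.resize(a[185:225,180:235],(800,582),interpolation=cv2.INTER_CUBIC))
```

```text
0.004 [array([ 0.4806, -0.2958,  0.004 ]), array([ 0.4463, -0.2939,  0.004 ])]
0.012 [array([ 0.4855, -0.2904,  0.012 ]), array([ 0.4515, -0.2886,  0.012 ])]
0.02 [array([ 0.4905, -0.2851,  0.02  ]), array([ 0.4568, -0.2832,  0.02  ])]
0.025 [array([ 0.4936, -0.2817,  0.025 ]), array([ 0.46  , -0.2799,  0.025 ])]
```

View pics/s3.png

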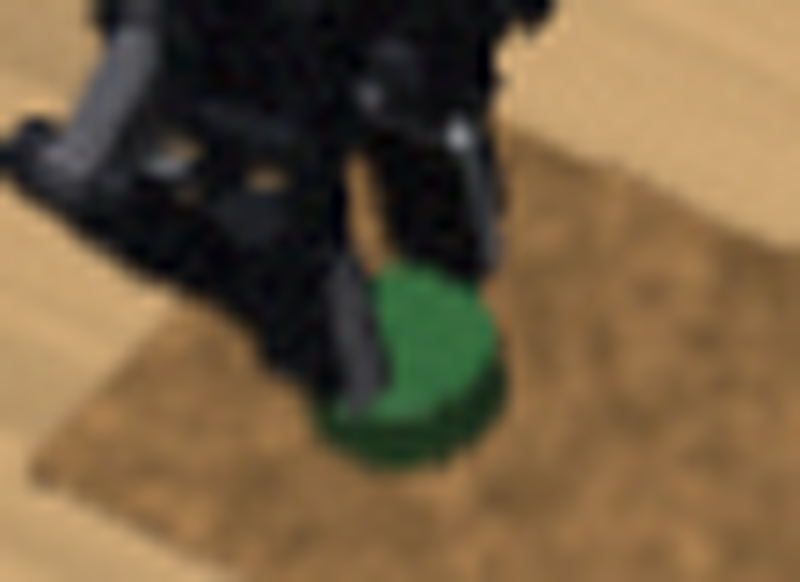

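The tips still stand above disc 3's top, with no contact. I'll keep going down in small steps until they touch, to calibrate the tip height.

```bash
for i in 1 2 3 4; do python3 jog.py '[[[0,0,0.001,0],[0,0,0,0]]]' | egrep 'tool_pos|wrist' | tr '\n' ' '; echo; done
```

```text
tool_pos: [0.4772, -0.2898, -0.0004] wrist_force: [-1.3, -0.4, 0.1] 
tool_pos: [0.4772, -0.2898, -0.0014] wrist_force: [-0.4, -0.5, -0.6] 
tool_pos: [0.4772, -0.2898, -0.0024] wrist_force: [-0.6, 0.3, -0.9] 
tool_pos: [0.4772, -0.2898, -0.0034] wrist_force: [0.3, 0.8, -0.0]
```

```bash
for i in 1 2 3 4; do python3 jog.py '[[[0,0,0.001,0],[0,0,0,0]]]' | egrep 'tool_pos|wrist' | tr '\n' ' '; echo; done
```

```text
tool_pos: [0.4772, -0.2898, -0.0044] wrist_force: [0.2, 0.7, 0.5] 
tool_pos: [0.4774, -0.2899, -0.0052] wrist_force: [-0.3, 0.2, 1.5] 
tool_pos: [0.4774, -0.29, -0.0052] wrist_force: [-2.4, 1.7, 8.1] 
tool_pos: [0.4775, -0.29, -0.0053] wrist_force: [-5.0, 3.2, 14.4]
```

```bash
python3 jog.py '[[[0,0,-0.010,0],[0,0,0,0],[0,0,0,0]]]' 0.6 40
python3 jog.py '[[[0,0,0.008,0],[0,0,0.004,0],[0,0,0.003,0],[0,0,0,0],[0,0,0,0]]]'
python3 jog.py '[[[0,0,0,0],[0,0,0,0],[0,0,0,0],[0,0,0,0]]]' 0.3 40
python3 go.py .4769 -.29 -.0135
```

```text
time: 8.22
tool_pos: [0.4771, -0.2898, 0.0025]
tcp_rot: [-2.22, -2.222, 0.0]
wrist_force: [1.5, -0.4, -0.1]
width: 0.604
grip_force: 0.0
time: 8.85
tool_pos: [0.4774, -0.2899, -0.0123]
tcp_rot: [2.22, 2.222, 0.0]
wrist_force: [-0.5, 1.1, 0.4]
width: 0.601
grip_force: 0.0
time: 9.35
tool_pos: [0.4778, -0.2902, -0.0117]
tcp_rot: [2.219, 2.222, 0.0]
wrist_force: [-0.5, 0.1, 5.0]
width: 0.389
grip_force: 39.8
d_tool [ 0.0002 -0.0009  0.0018] psi 90.06 tilt [ 1.e-03 -7.e-04 -1.e+00] t 9.35 F [-0.5  0.1  5. ] q6 -0.59
```

```bash
python3 jog.py '[[[0,0,-0.010,0],[0,0,-0.035,0],[0,0,-0.045,0],[0,0,-0.045,0],[0,0,-0.040,0]]]'
python3 jog.py '[[[0.054,0.0052,0,0],[0.054,0.0052,0,0],[0.054,0.0052,0,0],[0.054,0.0052,0,0],[0.054,0.0052,0,0]]]'
python3 jog.py '[[[0.054,0.0052,0,0],[0.054,0.0052,0,0],[0.054,0.0052,0,0],[0.05,0.005,0,0],[0,0,0,0.053]]]'
python3 jog.py '[[[0,0,0,0],[0,0,0,0],[0,0,0,0]]]'
python3 go.py .5247 .1961 .13
```

```text
time: 9.98
tool_pos: [0.477, -0.2897, 0.1645]
tcp_rot: [2.22, 2.222, 0.0]
wrist_force: [0.4, -0.3, 0.3]
width: 0.395
grip_force: 39.9
time: 10.6
tool_pos: [0.5025, -0.0181, 0.1628]
tcp_rot: [2.221, 2.222, 0.0]
wrist_force: [1.1, -0.5, -0.3]
width: 0.393
grip_force: 39.9
time: 11.22
tool_pos: [0.523, 0.1956, 0.1627]
tcp_rot: [-2.275, -2.166, -0.001]
wrist_force: [-0.2, -0.4, -0.0]
width: 0.391
grip_force: 39.9
time: 11.6
tool_pos: [0.5233, 0.1914, 0.1627]
tcp_rot: [-2.279, -2.162, 0.0]
wrist_force: [0.3, -0.0, -0.6]
width: 0.393
grip_force: 39.9
d_tool [0.0047 0.0012 0.0327] psi 86.98 tilt [-1.e-04 -1.e-04 -1.e+00] t 11.6 F [ 0.3 -0.  -0.6] q6 0.36
```

```bash
python3 jog.py '[[[0.0047,0.0012,0,0],[0,0,0.03,0],[0,0,0.014,0],[0,0,0,0],[0,0,0,0]]]'
cat > look.py <<'E'
from v import *; import sys
z=float(sys.argv[1]); pics=[]
for n,R in(("scene",(slice(205,320),slice(310,425))),("top",(slice(150,265),slice(190,305)))):
    im=bot.read_camera(n)[:,:,::-1]; b,g,r=[im[:,:,i].astype(int) for i in range(3)]
    m=(g>r+12)&(g>b+8)
    for c,a,s in blobs(m[R],15):
        c=c+[R[1].start,R[0].start]; print(n,c,a,s[2:],onz(n,c,z)[0].round(4))
    pics.append(cv2.resize(im[R],(400,400),interpolation=cv2.INTER_CUBIC))
cv2.imwrite(f"pics/{sys.argv[2]}.png",np.hstack(pics))
E
python3 look.py .141 p1; python3 go.py .5247 .1961 .105
```

```text
time: 12.22
tool_pos: [0.5254, 0.197, 0.1194]
tcp_rot: [2.278, 2.163, 0.001]
wrist_force: [-0.4, -0.4, -1.0]
width: 0.393
grip_force: 39.9
scene [380.  272.6] 87 [ 8 16] [0.522 0.208 0.141]
d_tool [-0.0011 -0.001   0.0148] psi 87.02 tilt [ 1.9e-03  6.0e-04 -1.0e+00] t 12.325 F [-0.1  0.3  0.1] q6 0.37
```

View pics/p1.png

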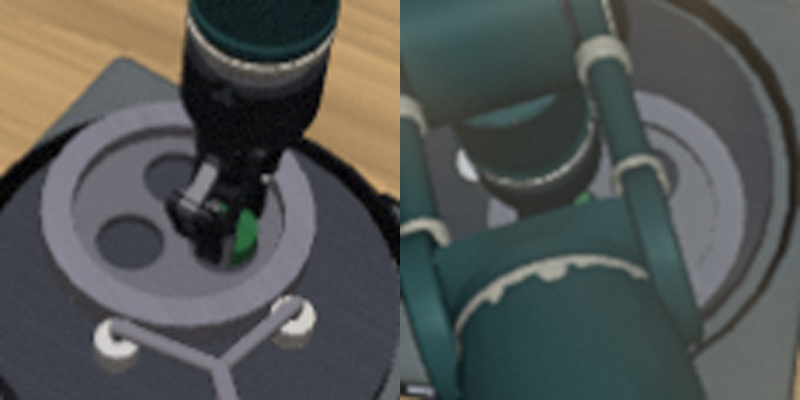

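The scene crop shows the disc over the far-right pocket (crop about (238,245)), with the other two pockets empty. Next is a gentle descent by feel.

```bash
python3 jog.py '[[[-0.0008,-0.0005,0,0],[0,0,0,0]]]' | egrep 'tool_pos|wrist' | tr '\n' ' '; echo
for i in 1 2 3 4 5; do python3 jog.py '[[[0,0,0.002,0],[0,0,0,0]]]' | egrep 'tool_pos|wrist' | tr '\n' ' '; echo; done
```

```text
tool_pos: [0.5245, 0.1961, 0.1192] wrist_force: [0.2, 0.3, -1.0] 
tool_pos: [0.5241, 0.196, 0.1165] wrist_force: [-0.3, -0.1, -0.2] 
tool_pos: [0.524, 0.196, 0.1144] wrist_force: [-0.1, 0.5, -0.2] 
tool_pos: [0.524, 0.196, 0.1124] wrist_force: [0.3, -0.1, -0.8] 
tool_pos: [0.5241, 0.196, 0.1104] wrist_force: [0.2, 1.1, 0.1] 
tool_pos: [0.5241, 0.196, 0.1085] wrist_force: [-0.7, 0.1, -0.3]
```

```bash
for i in 1 2 3 4; do python3 jog.py '[[[0,0,0.001,0],[0,0,0,0]]]' | egrep 'tool_pos|wrist' | tr '\n' ' '; echo; done
```

```text
tool_pos: [0.5242, 0.196, 0.1076] wrist_force: [0.5, 1.0, 0.1] 
tool_pos: [0.5242, 0.196, 0.1066] wrist_force: [0.8, -0.6, -0.5] 
tool_pos: [0.5242, 0.196, 0.1056] wrist_force: [0.1, 0.0, -0.3] 
tool_pos: [0.5244, 0.1961, 0.1053] wrist_force: [-2.6, 0.3, 4.8]
```

```bash
python3 jog.py '[[[0,0,-0.0005,0],[0,0,0,0],[0,0,0,0]]]' 0.58
python3 jog.py '[[[0,0,-0.015,0],[0,0,-0.045,0],[0,0,0,0]]]'
python3 look.py .128 p2; python3 go.py .449 -.1918 .05
```

```text
time: 15.2
tool_pos: [0.5242, 0.196, 0.105]
tcp_rot: [-2.278, -2.163, 0.0]
wrist_force: [0.3, 0.4, -0.1]
width: 0.578
grip_force: 0.0
time: 15.58
tool_pos: [0.5279, 0.1973, 0.1709]
tcp_rot: [2.275, 2.16, 0.014]
wrist_force: [0.3, -0.3, 0.1]
width: 0.583
grip_force: 0.0
scene [374.4 274.9] 222 [18 16] [0.5242 0.1976 0.128 ]
top [240.2 206.3] 41 [8 7] [0.535  0.1909 0.128 ]
d_tool [-0.3916 -0.0561  0.1162] psi 87.02 tilt [ 2.5e-03  8.0e-04 -1.0e+00] t 15.675 F [ 0.  -0.5 -0.7] q6 0.37
```

```bash
python3 jog.py '[[[0,0,0,-0.052],[-0.0485,-0.0094,0,0],[-0.0485,-0.0094,0,0],[-0.0485,-0.0094,0,0],[-0.0485,-0.0094,0,0]]]'
python3 jog.py '[[[-0.0485,-0.0094,0,0],[-0.0485,-0.0094,0,0],[-0.0485,-0.0094,0.03,0],[-0.0485,-0.0094,0.03,0],[0,0,0.05,0]]]' 0.65
python3 jog.py '[[[0,0,0,0],[0,0,0,0]]]'
python3 go.py .449 -.1918 -.0125
```

```text
time: 16.3
tool_pos: [0.4851, 0.0008, 0.1639]
tcp_rot: [-2.22, -2.221, 0.003]
wrist_force: [0.6, -0.8, -0.1]
width: 0.58
grip_force: 0.0
time: 16.92
tool_pos: [0.4495, -0.1956, 0.0551]
tcp_rot: [2.224, 2.214, 0.001]
wrist_force: [0.3, 0.1, -0.3]
width: 0.652
grip_force: 0.0
time: 17.18
tool_pos: [0.4492, -0.1916, 0.0557]
tcp_rot: [-2.221, -2.222, 0.0]
wrist_force: [-0.4, 0.1, -0.6]
width: 0.653
grip_force: 0.0
d_tool [-0.0002 -0.0002  0.0682] psi 90.03 tilt [-4.e-04  3.e-04 -1.e+00] t 17.175 F [-0.4  0.1 -0.6] q6 -0.45
```

```bash
python3 jog.py '[[[0,0,0.03,0],[0,0,0.025,0],[0,0,0.013,0],[0,0,0,0],[0,0,0,0]]]'
python3 jog.py '[[[0,0,0,0],[0,0,0,0],[0,0,0,0],[0,0,0,0]]]' 0.3 40
python3 jog.py '[[[0,0,-0.010,0],[0,0,-0.035,0],[0,0,-0.045,0],[0,0,-0.045,0],[0,0,-0.040,0]]]'
python3 go.py .4946 .1496 .165
```

```text
time: 17.8
tool_pos: [0.4504, -0.1924, -0.0114]
tcp_rot: [2.219, 2.22, 0.001]
wrist_force: [0.7, 0.7, 0.6]
width: 0.652
grip_force: 0.0
time: 18.3
tool_pos: [0.4502, -0.1925, -0.0113]
tcp_rot: [2.22, 2.22, 0.001]
wrist_force: [0.1, 1.2, 5.6]
width: 0.397
grip_force: 39.2
time: 18.92
tool_pos: [0.4492, -0.1921, 0.1647]
tcp_rot: [2.22, 2.22, 0.001]
wrist_force: [0.6, -0.6, 0.4]
width: 0.392
grip_force: 39.9
d_tool [ 0.3417  0.0453 -0.0005] psi 89.99 tilt [ 1.6e-03 -8.0e-04 -1.0e+00] t 18.925 F [ 0.6 -0.6  0.4] q6 -0.45
```

```bash
python3 jog.py '[[[0.0488,0.0065,0,0],[0.0488,0.0065,0,0],[0.0488,0.0065,0,0],[0.0488,0.0065,0,0],[0.0488,0.0065,0,0]]]'
python3 jog.py '[[[0.0488,0.0065,0,0],[0.0488,0.0063,0,0],[0,0,0,0.183],[0,0,0,0.183],[0,0,0,0.183]]]'
python3 jog.py '[[[0,0,0,0.183],[0,0,0,0.183],[0,0,0,0.185],[0,0,0,0],[0,0,0,0]]]'
python3 go.py .4946 .1496 .12
```

```text
time: 19.55
tool_pos: [0.4816, 0.0535, 0.163]
tcp_rot: [2.221, 2.221, 0.001]
wrist_force: [0.7, -0.4, 0.1]
width: 0.389
grip_force: 39.9
time: 20.18
tool_pos: [0.4942, 0.1499, 0.1628]
tcp_rot: [2.744, 1.529, 0.0]
wrist_force: [-0.5, 0.3, 0.1]
width: 0.39
grip_force: 39.9
time: 20.8
tool_pos: [0.4944, 0.1496, 0.1625]
tcp_rot: [3.054, 0.737, 0.001]
wrist_force: [-0.5, 0.6, -0.3]
width: 0.394
grip_force: 39.9
d_tool [0.0002 0.0001 0.0425] psi 27.15 tilt [ 4.e-04  1.e-04 -1.e+00] t 20.8 F [-0.5  0.6 -0.3] q6 1.34
```

```bash
python3 jog.py '[[[0,0,0.028,0],[0,0,0.014,0],[0,0,0,0],[0,0,0,0]]]'
for i in 1 2 3 4 5 6; do python3 jog.py '[[[0,0,0.002,0],[0,0,0,0]]]' | egrep 'tool_pos|wrist' | tr '\n' ' '; echo; done
```

```text
time: 21.3
tool_pos: [0.4948, 0.1497, 0.1208]
tcp_rot: [-3.055, -0.733, -0.001]
wrist_force: [0.2, -0.1, -0.7]
width: 0.391
grip_force: 39.9
tool_pos: [0.4947, 0.1497, 0.1187] wrist_force: [-0.9, 1.1, -0.3] 
tool_pos: [0.4942, 0.1496, 0.1161] wrist_force: [-0.0, 0.3, -0.3] 
tool_pos: [0.4942, 0.1496, 0.1139] wrist_force: [-0.3, -0.1, 0.3] 
tool_pos: [0.4942, 0.1496, 0.1119] wrist_force: [0.3, -0.2, 0.3] 
tool_pos: [0.4942, 0.1496, 0.1099] wrist_force: [0.8, -0.4, 0.1] 
tool_pos: [0.4942, 0.1496, 0.108] wrist_force: [0.4, -0.1, -0.2]
```

```bash
python3 jog.py '[[[0,0,0.0015,0],[0,0,0,0]]]' | egrep 'tool_pos|wrist' | tr '\n' ' '; echo
python3 jog.py '[[[0,0,0.001,0],[0,0,0,0]]]' | egrep 'tool_pos|wrist' | tr '\n' ' '; echo
```

```text
tool_pos: [0.4943, 0.1496, 0.1065] wrist_force: [-0.4, -0.4, 0.1] 
tool_pos: [0.4945, 0.1497, 0.1058] wrist_force: [0.4, -0.3, 0.1]
```

```bash
python3 jog.py '[[[0,0,0,0],[0,0,0,0],[0,0,0,0]]]' 0.58
python3 jog.py '[[[0,0,-0.015,0],[0,0,-0.045,0],[0,0,0,-0.183],[0,0,0,-0.183],[0,0,0,-0.183]]]'
python3 look.py .128 p3
python3 jog.py '[[[0,0,0,-0.183],[0,0,0,-0.183],[0,0,0,-0.183],[-0.0466,-0.0025,0,0],[-0.0466,-0.0025,0,0]]]'
python3 jog.py '[[[-0.0466,-0.0025,0,0],[-0.0466,-0.0025,0,0],[-0.0466,-0.0025,0.02,0],[-0.0466,-0.0025,0.04,0],[0,0,0.05,0]]]' 0.65
python3 jog.py '[[[0,0,0,0],[0,0,0,0]]]'
python3 go.py .4794 -.130 -.0125
```

```text
time: 23.68
tool_pos: [0.4944, 0.1496, 0.1057]
tcp_rot: [-3.055, -0.733, -0.0]
wrist_force: [0.5, -0.6, -0.3]
width: 0.579
grip_force: 0.0
time: 24.3
tool_pos: [0.4949, 0.1498, 0.1672]
tcp_rot: [2.737, 1.541, 0.003]
wrist_force: [-0.4, -0.2, -0.8]
width: 0.582
grip_force: 0.0
scene [361.1 255.3] 216 [17 16] [0.4929 0.1511 0.128 ]
scene [374.3 274.5] 233 [18 16] [0.5234 0.197  0.128 ]
top [232.6 213.2] 45 [ 7 12] [0.5188 0.2073 0.128 ]
top [259.1 225.1] 162 [14 16] [0.4925 0.1473 0.128 ]
time: 25.02
tool_pos: [0.4894, 0.0559, 0.1665]
tcp_rot: [2.225, 2.216, 0.001]
wrist_force: [0.3, -0.7, -0.0]
width: 0.581
grip_force: 0.0
time: 25.65
tool_pos: [0.4809, -0.1337, 0.057]
tcp_rot: [2.229, 2.206, 0.003]
wrist_force: [0.5, 0.5, -0.5]
width: 0.647
grip_force: 0.0
time: 25.9
tool_pos: [0.48, -0.1299, 0.0573]
tcp_rot: [2.224, 2.217, 0.001]
wrist_force: [0.6, -0.4, 0.9]
width: 0.65
grip_force: 0.0
d_tool [-0.     -0.0007  0.0698] psi 89.83 tilt [ 1.6e-03 -4.0e-04 -1.0e+00] t 25.9 F [ 0.6 -0.4  0.9] q6 -0.31
```

```bash
python3 jog.py '[[[0,-0.0006,0.03,0],[0,0,0.025,0],[0,0,0.0148,0],[0,0,0,0],[0,0,0,0]]]'
python3 jog.py '[[[0,0,0,0],[0,0,0,0],[0,0,0,0],[0,0,0,0]]]' 0.3 40
python3 jog.py '[[[0,0,-0.010,0],[0,0,-0.035,0],[0,0,-0.045,0],[0,0,-0.045,0],[0,0,-0.040,0]]]'
python3 go.py .5498 .1467 .165
```

```text
time: 26.52
tool_pos: [0.4797, -0.1302, -0.0127]
tcp_rot: [2.222, 2.218, 0.002]
wrist_force: [0.2, 0.9, -0.4]
width: 0.65
grip_force: 0.0
time: 27.02
tool_pos: [0.4795, -0.1303, -0.0126]
tcp_rot: [2.222, 2.218, 0.002]
wrist_force: [-0.6, 1.2, 5.0]
width: 0.394
grip_force: 39.2
time: 27.65
tool_pos: [0.4784, -0.1301, 0.1635]
tcp_rot: [2.223, 2.218, 0.001]
wrist_force: [0.4, -1.1, -1.1]
width: 0.394
grip_force: 39.9
d_tool [ 0.2769  0.0708 -0.0016] psi 89.88 tilt [ 1.6e-03 -6.0e-04 -1.0e+00] t 27.65 F [ 0.4 -1.1 -1.1] q6 -0.31
```

Seat TCP z ≈ 0.1044.

```bash
python3 jog.py '[[[0.0461,0.0117,0,0],[0.0461,0.0117,0,0],[0.0461,0.0117,0,0],[0.0461,0.0117,0,0],[0.0461,0.0117,0,0]]]'
python3 jog.py '[[[0.0461,0.0117,0,0],[0,0,0,-0.166],[0,0,0,-0.166],[0,0,0,-0.166],[0,0,0,-0.166]]]'
python3 jog.py '[[[0,0,0,-0.166],[0,0,0,-0.166],[0,0,0,0],[0,0,0,0]]]'
python3 go.py .5498 .1467 .12
```

```text
time: 28.28
tool_pos: [0.5374, 0.1019, 0.1618]
tcp_rot: [2.223, 2.219, 0.001]
wrist_force: [-1.2, -0.2, -0.1]
width: 0.394
grip_force: 39.9
time: 28.9
tool_pos: [0.5488, 0.1466, 0.1615]
tcp_rot: [1.371, 2.826, 0.0]
wrist_force: [-0.4, -0.9, -1.0]
width: 0.393
grip_force: 39.9
time: 29.4
tool_pos: [0.549, 0.1465, 0.1612]
tcp_rot: [0.898, 3.01, 0.0]
wrist_force: [-0.0, 0.3, -0.6]
width: 0.394
grip_force: 39.9
d_tool [-0.0006  0.0006  0.0412] psi 146.79 tilt [ 3.e-04  1.e-04 -1.e+00] t 29.4 F [-0.   0.3 -0.6] q6 -0.77
```

```bash
python3 jog.py '[[[-0.0006,0.0006,0.028,0],[0,0,0.013,0],[0,0,0,0],[0,0,0,0]]]'
for i in 1 2 3 4 5 6; do python3 jog.py '[[[0,0,0.002,0],[0,0,0,0]]]' | egrep 'tool_pos|wrist' | tr '\n' ' '; echo; done
```

```text
time: 29.9
tool_pos: [0.5502, 0.1468, 0.1205]
tcp_rot: [0.894, 3.011, 0.001]
wrist_force: [1.4, 0.6, 0.9]
width: 0.389
grip_force: 39.9
tool_pos: [0.5501, 0.1468, 0.1184] wrist_force: [-0.2, -0.7, -0.6] 
tool_pos: [0.5496, 0.1467, 0.1157] wrist_force: [-0.1, -0.5, -0.6] 
tool_pos: [0.5496, 0.1467, 0.1136] wrist_force: [0.9, 1.1, -0.5] 
tool_pos: [0.5496, 0.1467, 0.1116] wrist_force: [0.4, 0.3, -0.6] 
tool_pos: [0.5497, 0.1467, 0.1096] wrist_force: [0.2, 0.1, -0.1] 
tool_pos: [0.5497, 0.1467, 0.1077] wrist_force: [0.1, 0.1, -0.9]
```

```bash
for i in 1 2; do python3 jog.py '[[[0,0,0.0015,0],[0,0,0,0]]]' | egrep 'tool_pos|wrist' | tr '\n' ' '; echo;done
python3 jog.py '[[[0,0,0,0],[0,0,0,0],[0,0,0,0]]]' 0.58
python3 jog.py '[[[0,0,-0.015,0],[0,0,-0.045,0],[0,0,0,0]]]'
python3 go.py .6308 -.1697 .08
```

```text
tool_pos: [0.5497, 0.1467, 0.1062] wrist_force: [0.0, 0.0, -0.3] 
tool_pos: [0.5497, 0.1467, 0.1047] wrist_force: [-0.6, -0.4, -1.2] 
time: 32.28
tool_pos: [0.55, 0.1468, 0.1051]
tcp_rot: [0.893, 3.011, 0.0]
wrist_force: [1.2, 0.5, 0.9]
width: 0.582
grip_force: 0.0
time: 32.65
tool_pos: [0.5536, 0.1476, 0.1708]
tcp_rot: [0.891, 3.003, 0.008]
wrist_force: [1.2, 0.1, -0.2]
width: 0.577
grip_force: 0.0
d_tool [-0.2371 -0.2245  0.0909] psi 146.95 tilt [ 0.0098  0.0021 -1.    ] t 32.65 F [ 1.2  0.1 -0.2] q6 -0.78
```

```bash
python3 jog.py '[[[-0.0344,-0.0316,0,0],[-0.0344,-0.0316,0,0],[-0.0344,-0.0316,0,0],[-0.0344,-0.0316,0,0],[-0.0344,-0.0316,0,0]]]'
python3 jog.py '[[[-0.0344,-0.0316,0,0],[-0.0344,-0.0316,0,0],[0,0,0.04,0],[0,0,0,0],[0,0,0,0]]]' 0.7
python3 look.py .128 p4
python3 go.py .6308 -.1697 .02
```

```text
time: 33.28
tool_pos: [0.6081, -0.081, 0.1653]
tcp_rot: [0.893, 3.011, 0.0]
wrist_force: [0.9, -1.0, 0.2]
width: 0.579
grip_force: 0.0
time: 33.9
tool_pos: [0.631, -0.1696, 0.1255]
tcp_rot: [-0.893, -3.012, -0.0]
wrist_force: [0.6, -0.5, 0.8]
width: 0.702
grip_force: 0.0
scene [361.1 255.2] 216 [17 16] [0.4926 0.1509 0.128 ]
scene [347.3 273.6] 228 [18 16] [0.5488 0.1474 0.128 ]
scene [374.3 274.5] 234 [18 16] [0.5234 0.197  0.128 ]
top [259.9 199.5] 204 [17 16] [0.5515 0.1473 0.128 ]
top [237.6 210.5] 210 [16 16] [0.5252 0.1963 0.128 ]
top [257.7 224.2] 207 [16 16] [0.4945 0.1505 0.128 ]
d_tool [ 0.0013 -0.0008  0.1068] psi 147.01 tilt [ 2.5e-03 -7.0e-04 -1.0e+00] t 34.0 F [-0.4  0.4  0.4] q6 -1.3
```

View pics/p4.png

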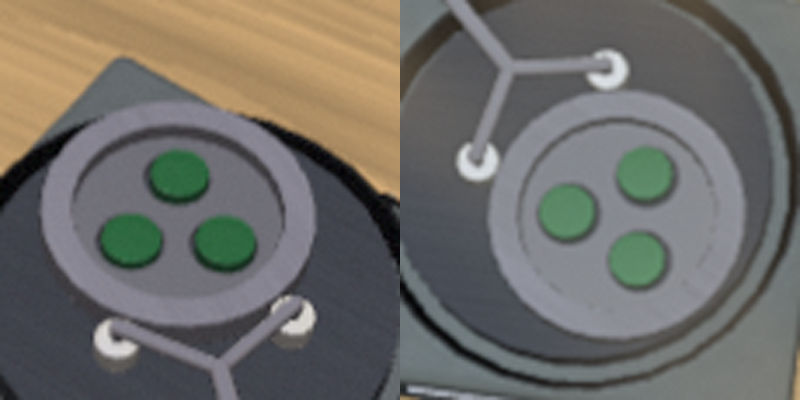

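All three discs sit in their pockets: scene crop (180,175), (130,240), (225,242). Now the weight.

```bash
python3 jog.py '[[[0.0006,-0.0004,0.04,0],[0,0,0.04,0],[0,0,0.03,0],[0,0,0.010,0],[0,0,0,0]]]'
python3 jog.py '[[[0,0,0.006,0],[0,0,0,0]]]'
python3 go.py .6308 -.1697 0
```

```text
time: 34.62
tool_pos: [0.6308, -0.1698, 0.0056]
tcp_rot: [0.893, 3.012, 0.0]
wrist_force: [-0.4, -0.0, 0.9]
width: 0.7
grip_force: 0.0
time: 34.88
tool_pos: [0.631, -0.1702, -0.0001]
tcp_rot: [0.893, 3.01, -0.0]
wrist_force: [0.4, -0.8, 0.3]
width: 0.7
grip_force: 0.0
d_tool [ 0.0004  0.0003 -0.0001] psi 146.96 tilt [ 1.5e-03 -4.0e-04 -1.0e+00] t 34.875 F [ 0.4 -0.8  0.3] q6 -1.3
```

```bash
python3 jog.py '[[[0,0,0,0],[0,0,0,0],[0,0,0,0],[0,0,0,0],[0,0,0,0]]]' 0.15 90
python3 go.py .523 .1645 .17
python3 jog.py '[[[0,0,-0.005,0],[0,0,-0.015,0],[0,0,0,0],[0,0,0,0]]]'
python3 go.py .523 .1645 .17
```

```text
time: 35.5
tool_pos: [0.6306, -0.1705, -0.0002]
tcp_rot: [0.893, 3.011, -0.001]
wrist_force: [-2.3, -0.4, 5.3]
width: 0.307
grip_force: 88.1
d_tool [ 0.2727  0.2221 -0.1705] psi 146.96 tilt [ 6.e-04 -7.e-04 -1.e+00] t 35.5 F [-2.3 -0.4  5.3] q6 -1.3
time: 36.0
tool_pos: [0.6302, -0.1699, 0.0188]
tcp_rot: [-0.893, -3.012, -0.0]
wrist_force: [-0.4, -0.4, -7.3]
width: 0.31
grip_force: 88.9
d_tool [ 0.2722  0.2219 -0.1512] psi 146.96 tilt [-1.e-04  1.e-04 -1.e+00] t 36.0 F [-0.4 -0.4 -7.3] q6 -1.3
```

```bash
python3 jog.py '[[[0,0,-0.035,0],[0,0,-0.05,0],[0,0,-0.05,0],[0,0,-0.024,0],[0,0,0,0]]]'
python3 jog.py '[[[0.034,0.0277,0,0],[0.034,0.0277,0,0],[0.034,0.0277,0,0],[0.034,0.0277,0,0],[0.034,0.0277,0,0]]]'
python3 jog.py '[[[0.034,0.0277,0,0],[0.034,0.0277,0,0],[0.0342,0.028,0,0],[0,0,0,0],[0,0,0,0]]]'
python3 go.py .523 .1645 .136
```

```text
time: 36.62
tool_pos: [0.6321, -0.1705, 0.1807]
tcp_rot: [0.892, 3.007, -0.0]
wrist_force: [-0.1, -0.4, -7.6]
width: 0.311
grip_force: 89.6
time: 37.25
tool_pos: [0.5608, 0.04, 0.1747]
tcp_rot: [-0.893, -3.007, 0.002]
wrist_force: [-0.4, 0.6, -6.8]
width: 0.31
grip_force: 89.7
time: 37.88
tool_pos: [0.5217, 0.164, 0.1757]
tcp_rot: [-0.891, -3.01, 0.004]
wrist_force: [0.1, -0.1, -6.2]
width: 0.31
grip_force: 90.2
d_tool [-0.0009  0.0012  0.0397] psi 147.01 tilt [-0.0032 -0.0015 -1.    ] t 37.875 F [ 0.1 -0.1 -6.2] q6 -0.74
```

```bash
python3 jog.py '[[[-0.0006,0.0008,0.012,0],[0,0,0.013,0],[0,0,0,0],[0,0,0,0],[0,0,0,0]]]' | egrep 'tool_pos|wrist'
python3 go.py .523 .1645 .136
python3 look.py .15 p5
```

```text
tool_pos: [0.5246, 0.1647, 0.1535]
wrist_force: [0.1, 0.8, -6.4]
d_tool [ 0.0012 -0.0011  0.0174] psi 146.94 tilt [ 1.e-03  3.e-04 -1.e+00] t 38.5 F [ 0.1  0.8 -6.4] q6 -0.73
```

View pics/p5.png

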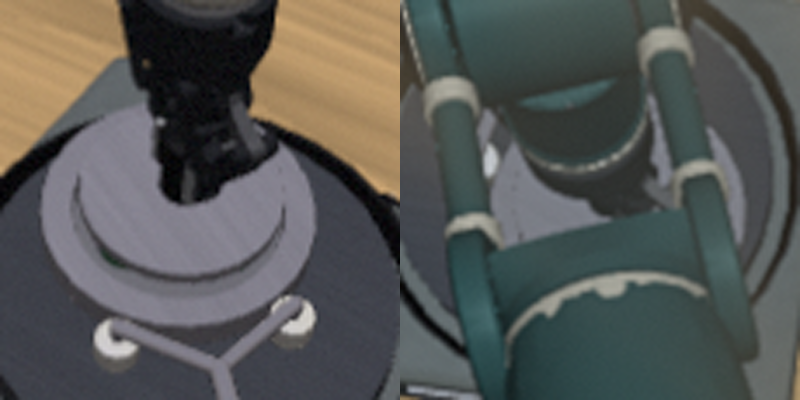

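The plate spans about x=77–284 inside the ring opening at 72–286 (crop), so it is centred. Now lowering by feel.

```bash
python3 jog.py '[[[0.0006,-0.0006,0.002,0],[0,0,0,0]]]' | egrep 'tool_pos|wrist' | tr '\n' ' '; echo
for i in 1 2 3 4 5; do python3 jog.py '[[[0,0,0.002,0],[0,0,0,0]]]' | egrep 'tool_pos|wrist' | tr '\n' ' '; echo; done
```

```text
tool_pos: [0.523, 0.1645, 0.1507] wrist_force: [0.5, 0.0, -7.8] 
tool_pos: [0.523, 0.1645, 0.1486] wrist_force: [0.1, -0.3, -6.6] 
tool_pos: [0.5231, 0.1645, 0.1466] wrist_force: [-0.3, -0.0, -6.5] 
tool_pos: [0.523, 0.1645, 0.1446] wrist_force: [-0.5, 0.7, -6.1] 
tool_pos: [0.5231, 0.1645, 0.1426] wrist_force: [-0.1, -0.3, -6.6] 
tool_pos: [0.5231, 0.1645, 0.1407] wrist_force: [-0.1, -0.4, -7.6]
```

```bash
for i in 1 2 3 4 5; do python3 jog.py '[[[0,0,0.001,0],[0,0,0,0]]]' | egrep 'tool_pos|wrist' | tr '\n' ' '; echo; done
```

```text
tool_pos: [0.5232, 0.1646, 0.1398] wrist_force: [-1.0, -0.4, -6.5] 
tool_pos: [0.5231, 0.1645, 0.1388] wrist_force: [-0.3, -0.6, -6.8] 
tool_pos: [0.5232, 0.1646, 0.1378] wrist_force: [-0.7, -0.3, -7.5] 
tool_pos: [0.5231, 0.1646, 0.1367] wrist_force: [-0.2, 0.2, -7.3] 
tool_pos: [0.5233, 0.1646, 0.1359] wrist_force: [-0.6, 0.4, -7.2]
```

```bash
for i in 1 2; do python3 jog.py '[[[0,0,0.0007,0],[0,0,0,0]]]' | egrep 'tool_pos|wrist' | tr '\n' ' '; echo; done
```

```text
tool_pos: [0.5234, 0.1646, 0.1358] wrist_force: [-1.8, -0.4, -2.1] 
tool_pos: [0.5234, 0.1646, 0.1358] wrist_force: [-5.3, -0.6, 4.9]
```

```bash
python3 jog.py '[[[0,0,-0.0007,0],[0,0,0,0],[0,0,0,0],[0,0,0,0]]]' 0.6
python3 jog.py '[[[0,0,-0.01,0],[0,0,-0.04,0],[0,0,-0.05,0],[0,0,-0.03,0]]]'
python3 jog.py '[[[-0.03,-0.05,0,0],[-0.03,-0.05,0,0],[-0.03,-0.05,0,0],[-0.03,-0.05,0,0],[0,0,0,0]]]'
python3 - <<'E'
from v import *
from workcell import bot
pics=[]
for n,R in(("scene",(slice(205,320),slice(310,425))),("top",(slice(150,265),slice(190,305)))):
    im=bot.read_camera(n)[:,:,::-1]; pics.append(cv2.resize(im[R],(400,400),interpolation=cv2.INTER_CUBIC))
cv2.imwrite("pics/p6.png",np.hstack(pics)); s=bot.read_state(); print(s["time"],s["tool_pos"],s["wrist_force"])
E
```

```text
time: 42.35
tool_pos: [0.5234, 0.1646, 0.1352]
tcp_rot: [0.894, 3.012, 0.0]
wrist_force: [-0.5, 0.2, 0.4]
width: 0.605
grip_force: 0.0
time: 42.85
tool_pos: [0.5245, 0.1649, 0.2691]
tcp_rot: [0.892, 3.008, 0.004]
wrist_force: [-0.6, 0.7, -0.1]
width: 0.599
grip_force: 0.0
time: 43.48
tool_pos: [0.5146, -0.0723, 0.2661]
tcp_rot: [0.902, 3.008, -0.002]
wrist_force: [-0.5, 0.8, -0.3]
width: 0.599
grip_force: 0.0
43.575 [ 0.51485062 -0.0689118   0.26578208] [ 0.58405262  0.08633633 -1.04694156]
```

View pics/p6.png

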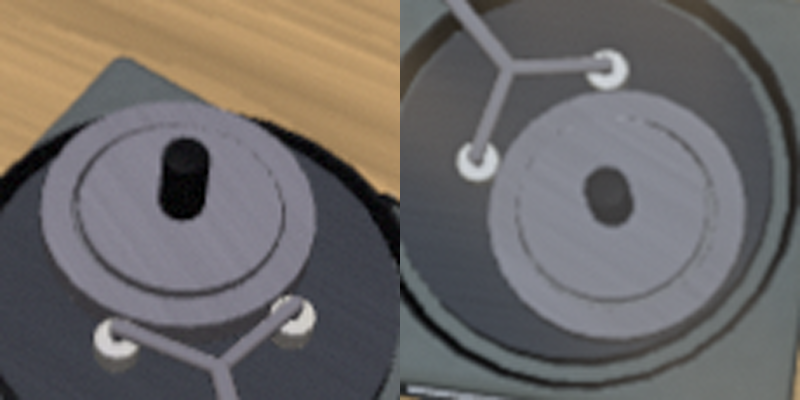

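The weight lies level inside the ring with an even gap: plate centred at crop (183,205), and at (612,210) in the top view. The robot is clear of everything.

```bash
python3 -c "
from workcell import bot; print(bot.finish_job())"
```

```text
the job is handed in; nothing more can be done
None
```

The three glass discs are seated in their pockets and the pressure weight lies level on them in the ring; the job was handed in at about 44 s, and no verdict was returned.

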